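# Set the runout gauge and turn the model wheel once round

### The job

Check a model aircraft wheel on its truing stand: reach in under the light bar, slide the gauge by its leaning tab gently towards the wheel until the sprung feeler is pressed against the rim and pushed in about half its stroke, and let go. Then, by its crank knob, turn the wheel through one full turn with the feeler riding on the rim, let go of the knob, and leave the feeler pressed on the rim. Do not disturb the paint jar or the sanding block.

Things in the scene. Friction and masses are not known exactly. Their poses are not given: they have to be found in the camera images.
- stand: Truing stand, fixed: plywood base 170 x 385 x 12 mm carrying all the job's parts. Its y runs along the gauge track, from wheel to gauge; its -x side faces the robot; yaw varies. Origin on the table; the base spans x -70 to 100, y -178 to 208 mm from it. Wheel axis at x 0, y -100 mm. Rail on x = 0, y 22 to 202 mm, top 28 mm above the table; a 36 mm high end stop at its outer end.
- hub (a point): Point on the wheel's axis (fixed, vertical axis), 49 mm above the table, level with the top of the rim. The wheel is aluminium, lying flat, rim radius 55 mm, rim from 31 to 49 mm above the table.
- rim: The aluminium wheel itself; origin on its axis, 30 mm above the table; its x axis points from the axis towards the crank knob and turns with the wheel.
- knob_mid (a point): Grip point of the crank knob: upright black cylinder, 14 mm diameter, 53 to 93 mm above the table (this point at 73 mm), 32 mm from the wheel's axis; below it a boss of 18 mm diameter. The knob spins freely on its pin, so a fixed pinch can carry the wheel round. Its direction from the axis differs each time. Turning takes a few newtons at the knob.
- wheel (a joint): Turn of the wheel in rad, 0 at the start, positive counter-clockwise seen from above; no stops, either direction will do; a full turn is 6.28.
- gauge: Gauge on its sliding carriage, a block 44 x 40 x 24 mm. Origin under the block's middle, 29 mm above the table, on the track's centre line; axes as the stand's. It carries the leaning tab and, towards the wheel (-y), a barrel with quill and sprung feeler. It can only slide along the track.
- tab_grip (a point): Grip point on the black tab of the carriage, on its middle, 82 mm above the table. The tab is a plate 20 mm wide along the track, 10 mm thick, that leans 35 degrees from vertical towards -x of the stand; its tip is 17 mm farther up along the lean. Pinch it across its 20 mm width, fingers pointing along its lean (down and towards +x of the stand); both sides are free.
- slide (a joint): Travel of the carriage in m: 0 at the outer end stop, growing towards the wheel (-y of the stand), at most 0.08. It is stiff: about 9 N to move it (plus 12 N per m/s), and it stays where it is left, also against the feeler's spring.
- paint_jar: Bystander: loose paint jar, 42 mm diameter, 55 mm high, origin at the centre of its underside.
- sanding_block: Bystander: loose cork sanding block 70 x 45 x 25 mm, origin at the centre of its underside.
- bar_mid (a point): Middle of the underside of the light bar, 182 mm above the table: bar 26 mm wide, 180 mm long along the stand's y, right above the tab, held from two 12 mm square posts 87 mm farther to +x. It blocks a gripper coming straight down on the tab: come in from the -x (robot) side, tilted 30 to 45 degrees from vertical along the tab's lean.
- barrel_end (a point): End of the gauge's barrel (15 mm diameter), 41 mm above the table, 88 mm to -y of the carriage's middle. From it stand out the quill (11 mm) and the feeler (ball tip 8 mm). The free tip is 57 to 77 mm ahead of this point: how far the quill is set out differs each time and is not measured. The feeler yields 14 mm at 0.5 N per mm (7 N fully in), then it is solid.

How it is judged:
By the outcome, as a careful person would: the job done as asked, in the order asked, and still so for the second after the job is handed in, with the robot touching nothing.
It also fails if it takes over 61 s, if anything falls off the work surface, if the arm or the gripper's body presses on something with over 40 N, if the wrist force passes 120 N, or if a joint passes its speed limit or range.

### The arm

A 6-joint arm with a two-finger parallel gripper is mounted at the origin on the work surface. World frame = base frame: x ahead of the robot, y to its left, z up, the work surface at z = 0. Lengths are in mm, angles in rad, forces in N, time in s.
With the tool pointing down it reaches from about 275 to 975 mm from the base axis. Payload 8.4 kg.
Tool frame: the origin (TCP) lies between the finger pads; the fingertips stand 8 mm ahead of it and the grasp point (between the pads) lies 11 mm behind it; z points along the fingers, y is the line along which they close (so a half turn about z gives the same grasp; the last joint's range is limited). The gripper opens to 92 mm and grips with 3 to 60 N. Pads are 20 mm wide; open, the fingers measure 128 mm over their backs; the gripper's body (75 mm by 189 mm) begins 69 mm behind the grasp point.
Start: joints at [-1.2, 0.353, 1.633, -0, 1.155, -0.002], TCP at [227.639, -582.072, 222.583] pointing down, gripper open.
Joint ranges: [-2.63, 2.63], [-0.92, 2.1], [0.06, 2.66], [-1.3, 4.44], [0, 2.69], [-3.02, 3.02]. Speed limits (rad/s): [2.22, 2.22, 2.79, 3.14, 3.14, 3.14].

### API

Orientations are given as a rotation vector (axis times angle).
In Python, from rig import r gives the robot as it stands.
- The arm moves only by the tool arm_command, never from a script. Its argument "series" is a list of rows, each an object with "dr": the turn, a rotation vector about the tool's x, y, z normalised to -1 to 1, where 1 is 30 degrees, a list of three; "linear": the shift along the tool's x, y, z normalised to -1 to 1, where 1 is 1 m, a list of three; "gripper": the finger opening in mm, from 0 to 91.9. In form: [{"dr": [ax, ay, az], "linear": [dx, dy, dz], "gripper": gripper}, ...]. A call has 1 to 8 rows; each row is the pose to reach, as a shift and turn from the pose commanded when the call began, along the tool's axes at that moment; what a row does not reach only later rows make up. A row lasts 1/12 s, in which the tool goes at most 41.7 mm and 7.16 degrees, less where a joint would pass 70% of its speed; a pose out of reach is approached as far as the arm can. A call with a number of a shift or a turn outside -1 to 1 is refused whole. A call with a gripper value outside its range is refused whole. The fingers move at their own pace and stop on an object; "newtons" is the grip in N (left out, the last holds). Time passes only in rows, so rows that repeat a pose let the fingers close. It gives the time, the measured TCP pose, the force, the opening and the grip force at its end, in the units of the state.
- r.read_state(): the state, without advancing time (a new reading comes with each control period).
- r.capture(name): name is "side" or "top" or "wrist"; returns the picture (384x512x3 uint8, blue, green, red); there is no depth.
- r.camera_info(name): a dict with "fx", "fy", "cx", "cy" (pixels), "eye" and "attitude" of the camera in the world. Camera axes: x right, y down, z forward; pixel columns grow to the right and rows downward; lengths in mm; the calibration is good to about 2 mm. A picture is of the moment at which its call begins: read the wrist's pose just before it. camera_info takes no time and is no camera call; for the wrist camera it gives the pose at the moment of the call.
- r.hand_in(): hands the job in; it is judged then, once.
The state is a dict: "clock": time; "qpos": joint angles; "qd": joint speeds; "tau": joint torques, N m; "ee_pos": TCP position; "tcp_rot": TCP orientation; "force": force on the tool from outside, world axes, zero at the start; "torque": the same for the moment, N m; "finger_gap": finger opening in mm; "gripper_force": force on a finger pad.
Only numpy, scipy, OpenCV 4.12 (cv2) and the standard library are available. Lean on these libraries where they do the work, as an engineer would, in place of code of your own. Each camera call takes 0.05 s, during which the arm holds its last target. There are 200 camera calls.

## Working session

There is one attempt and no reset: what is moved stays moved. The work goes in short steps, Python scripts to look and compute and a tool call to move; the robot and the scene stay as the last step left them, time stands still between calls to the robot, and variables do not carry over. Pictures are saved under pics/ and viewed, at most 10 in all, crops included, and the job is handed in when it is done.

Besides the shell and the picture viewer there is one more tool, called after "Request:" in YAML: its name, and indented under it one key for each argument. arm_command: Moves the arm, as the interface text tells. Its arguments: {"type":"object","properties":{"series":{"type":"array"},"newtons":{"type":"number"}},"required":["series"]}

```bash
ls; mkdir -p pics; python3 - <<'E'
from rig import r
import cv2,numpy as np
for n in("side","top"):
    im=r.capture(n);cv2.imwrite(f"pics/{n}0.png",im);i=r.camera_info(n);print(n,i)
s=r.read_state();print(s)
E
```

```text
pics
side {'fx': 410.56967346147565, 'fy': 410.56967346147565, 'cx': 259.5578312945613, 'cy': 192.75409753603603, 'eye': array([ 456.78468143, -831.89487965,  721.71411024]), 'attitude': array([-2.16625665,  0.08015892, -0.02048459])}
top {'fx': 376.0564135949507, 'fy': 376.0564135949507, 'cx': 256.57000441623006, 'cy': 186.505744800937, 'eye': array([ 360.23920738,    8.35908452, 1112.66098308]), 'attitude': array([-2.14859762,  2.13737981, -0.15497812])}
{'clock': 0.1, 'qpos': array([-1.20043490e+00,  3.53551765e-01,  1.63402509e+00, -3.11747960e-05,
        1.15519839e+00, -2.42949953e-03]), 'qd': array([-0.00157563, -0.00202486, -0.00186129,  0.00056169,  0.00060229,
        0.00048828]), 'tau': array([-2.78481257e-04, -5.94901800e+01, -3.34932303e+01,  6.98167970e-02,
        1.85119343e-02, -3.59258104e-05]), 'ee_pos': array([ 227.45840444, -581.6952237 ,  221.97053853]), 'tcp_rot': array([-3.08603482e+00, -5.81998641e-01,  3.83704868e-04]), 'force': array([-0.18569814, -0.91003073, -1.07484114]), 'torque': array([0.02723752, 0.01278086, 0.06333802]), 'gripper_force': 0.0, 'finger_gap': 91.91186247080594}
```

View pics/side0.png

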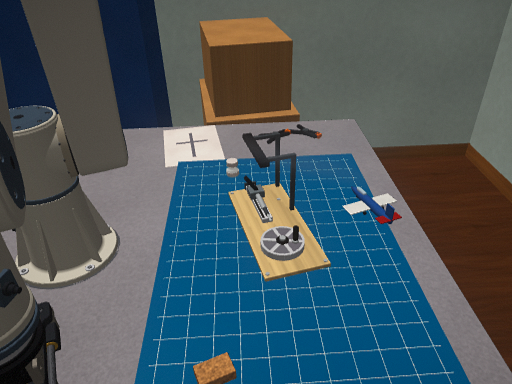

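View pics/top0.png

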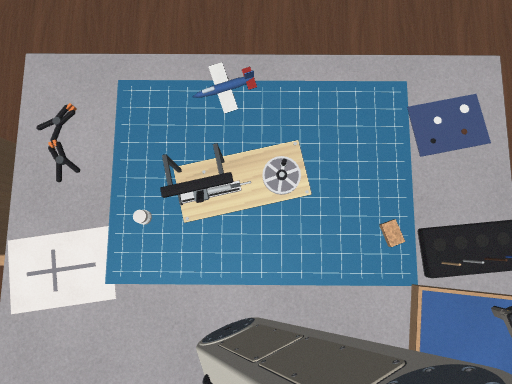

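Side view: the stand runs from about (245,190) to (325,265), with the wheel at (283,242) and the knob at (296,232). The tab is at (250,183), below the light bar; the jar is at (232,167) and the block at (215,368). Top view: wheel at (282,175), gauge at (205,193), bar from (163,190) to (232,180), jar at (141,216), block at (393,233).

```bash
cat > h.py <<'E'
import numpy as np,cv2
from scipy.spatial.transform import Rotation as R
def ray(i,uv):
    d=np.array([(uv[0]-i["cx"])/i["fx"],(uv[1]-i["cy"])/i["fy"],1.]);d=R.from_rotvec(i["attitude"]).as_matrix()@d
    return np.array(i["eye"]),d/np.linalg.norm(d)
def plane(i,uv,z):
    e,d=ray(i,uv);return e+d*(z-e[2])/d[2]
def proj(i,P):
    p=R.from_rotvec(i["attitude"]).inv().apply(np.atleast_2d(P)-i["eye"]);return np.c_[i["fx"]*p[:,0]/p[:,2]+i["cx"],i["fy"]*p[:,1]/p[:,2]+i["cy"]]
def tri(rays):
    A=sum(np.eye(3)-np.outer(d,d) for e,d in rays);b=sum((np.eye(3)-np.outer(d,d))@e for e,d in rays)
    p=np.linalg.solve(A,b);return p,[round(float(np.linalg.norm(np.cross(p-e,d))),1) for e,d in rays]
E
python3 - <<'E'
from rig import r
from h import *
I={n:r.camera_info(n) for n in("side","top")}
M={n:cv2.imread(f"pics/{n}0.png") for n in I}
for n,roi in(("top",(170,130,320,230)),("side",(220,175,335,285))):
    x0,y0,x1,y1=roi
    hsv=cv2.cvtColor(M[n],cv2.COLOR_BGR2HSV);m=cv2.inRange(hsv,(10,50,120),(30,200,255))
    k=np.zeros_like(m);k[y0:y1,x0:x1]=m[y0:y1,x0:x1]
    pts=cv2.findNonZero(k);hull=cv2.convexHull(pts)
    q=cv2.approxPolyDP(hull,5,True)[:,0]
    print(n,len(pts));
    for p in q: print(p,plane(I[n],p,12).round(1))
for n,roi,s in(("top",(130,130,320,230),4),("side",(215,120,345,285),3.6)):
    x0,y0,x1,y1=roi
    cv2.imwrite(f"pics/{n}c.png",cv2.resize(M[n][y0:y1,x0:x1],None,fx=s,fy=s,interpolation=cv2.INTER_CUBIC))
E
```

```text
top 4584
[310 194] [ 502.6 -145.    12. ]
[184 221] [421.2 224.1  12. ]
[174 169] [575.7 259.2  12. ]
[297 140] [ 666.5 -108.4   12. ]
side 3743
[329 263] [ 663.3 -109.4   12. ]
[264 278] [ 501.  -146.4   12. ]
[229 192] [420.2 223.4  12. ]
[280 184] [581.8 254.4  12. ]
```

View pics/topc.png

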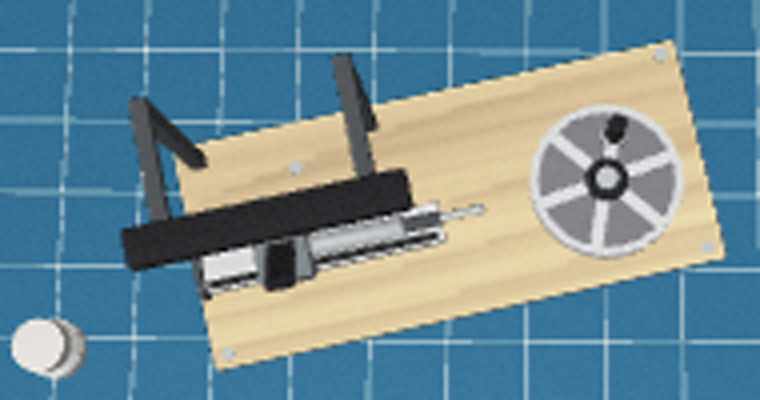

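View pics/sidec.png

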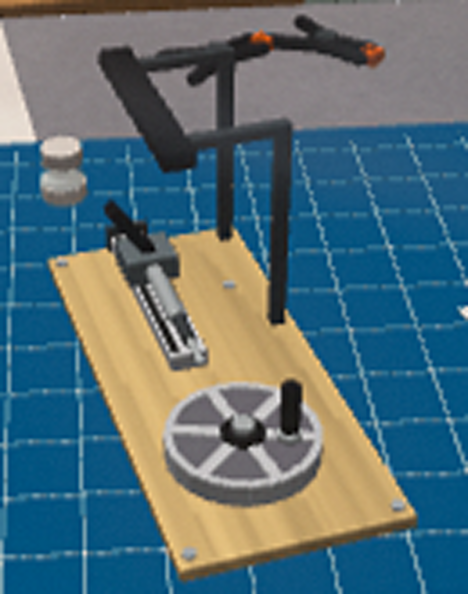

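```bash
cat >> h.py <<'E'
def stand():  # 4-corner fit on z=12 plane
    m=np.array([[-70,-178],[-70,208],[100,-178],[-70,-178],[-70,208],[100,-178]],float)
    w=np.array([[502.6,-145],[421.2,224.1],[666.5,-108.4],[501,-146.4],[420.2,223.4],[663.3,-109.4]])
    c=m.mean(0);d=w.mean(0);U,_,Vt=np.linalg.svd((m-c).T@(w-d));A=Vt.T@U.T
    return A,d-A@c
E
python3 - <<'E'
from rig import r
from h import *
I={n:r.camera_info(n) for n in("side","top")}
T=lambda x,y:(130+(x-1.5)/4,130+(y-1.5)/4); S=lambda x,y:(215+(x-1.3)/3.6,120+(y-1.3)/3.6)
A,t=stand();print(A,t,np.arctan2(A[1,0],A[0,0]))
loc=lambda P:np.r_[A.T@(P[:2]-t),P[2]].round(1)
print("corner",A@[100,208]+t)
for nm,a,b in(("knobtop",(619,119),(291,383)),("knobmid",(616,128),(291,408)),("hubcap",(607,178),(242,426)),("tabtip",(278,278),(113,207)),("feeler",(483,209),(199,345)),
  ("barend1",(410,190),(178,158)),("barrel",(410,225),(187,325)),("postfoot",(370,126),(277,320)),("jar",(42,348),(61,150))):
    P,e=tri([ray(I["top"],T(*a)),ray(I["side"],S(*b))]);print(nm,P.round(1),e,loc(P))
print("tip z41",loc(plane(I["top"],T(483,209),41)),loc(plane(I["side"],S(199,345),41)))
g=cv2.cvtColor(cv2.imread("pics/top0.png"),cv2.COLOR_BGR2HSV)
# tab side mask
for z in (82,96): print("tab top",z,loc(plane(I["top"],T(282,265),z)))
for P in [(0,-100,49)]:
    W=np.r_[A@P[:2]+t,P[2]];print("hub",W,proj(I["top"],W),proj(I["side"],W))
E
```

```text
[[ 0.97639333 -0.21600015]
 [ 0.21600015  0.97639333]] [531.49590387  40.76540628] 0.2177160411170242
corner [584.20720657 265.45523375]
knobtop [585.8 -64.   97.2] [1.7, 1.7] [  30.4 -114.    97.2]
knobmid [585.6 -63.4  74.7] [0.5, 0.5] [  30.3 -113.4   74.7]
hubcap [553.  -58.1  56.5] [0.6, 0.6] [  -0.3 -101.2   56.5]
tabtip [474.8 168.1  97.8] [1.1, 1.1] [-27.8 136.6  97.8]
feeler [530.3  30.1  60.7] [0.2, 0.2] [ -3.5 -10.1  60.7]
barend1 [519.7  72.6 195.4] [0.3, 0.3] [ -4.6  33.6 195.4]
barrel [523.6  83.2  39.7] [2.1, 2.1] [ 1.5 43.1 39.7]
postfoot [600.  115.7  16.1] [0.5, 0.5] [83.1 58.4 16.1]
jar [431.  340.   53.8] [0.5, 0.5] [-33.5 313.8  53.8]
tip z41 [ -0.5 -10.4  41. ] [ 4.3 14.5 41. ]
tab top 82 [-16.1 134.   82. ]
tab top 96 [-18.3 132.3  96. ]
hub [553.09591849 -56.87392682  49.        ] [[280.7916477  174.76927695]] [[282.02225255 239.90653655]]
```

```bash
cat >> h.py <<'E'
A,t=stand()
def W(p): return np.r_[A@np.array(p[:2],float)+t,p[2]]
def loc(P): return np.r_[A.T@(np.array(P)[:2]-t),P[2]]
S3=np.eye(3);S3[:2,:2]=A
def Rt(tilt,sgn=1): # tool y = sgn*stand y, leaning tool z (deg)
    a=np.radians(tilt);z=S3@[np.sin(a),0,-np.cos(a)];y=sgn*S3[:,1];return np.c_[np.cross(y,z),y,z]
def go(s,TCP,Rg,via=None):
    R0=R.from_rotvec(s["tcp_rot"]);l=R0.inv().apply(TCP-s["ee_pos"]);dr=np.degrees((R0.inv()*R.from_matrix(Rg)).as_rotvec())
    print("linear m",(l/1000).round(4),"dr/30",(dr/30).round(3),"rows",np.linalg.norm(l)/41.7,np.linalg.norm(dr)/7.16)
E
python3 - <<'E'
from rig import r
from h import *
s=r.read_state();print(R.from_rotvec(s["tcp_rot"]).as_matrix().round(3))
G=np.array([-17,135,82.])
for sg in(1,-1):
    Rg=Rt(40,sg);print(sg,Rg.round(3));P=W(G)+Rg[:,2]*(11-75);print("pre",P);go(s,P,Rg)
print("via");go(s,np.array([400,20,260.]),R.from_rotvec(s["tcp_rot"]).as_matrix())
E
```

```text
[[ 0.931  0.364 -0.   ]
 [ 0.364 -0.931  0.001]
 [-0.    -0.001 -1.   ]]
1 [[-0.748 -0.216  0.628]
 [-0.165  0.976  0.139]
 [-0.643  0.    -0.766]]
pre [445.56993124 160.02060155 131.02684436]
linear m [ 0.4733 -0.6112  0.0917] dr/30 [-1.957 -0.155 -5.375] rows 18.667886602467618 23.976834481456013
-1 [[ 0.748  0.216  0.628]
 [ 0.165 -0.976  0.139]
 [ 0.643 -0.    -0.766]]
pre [445.56993124 160.02060155 131.02684436]
linear m [ 0.4733 -0.6112  0.0917] dr/30 [-0.106  1.331  0.283] rows 18.667886602467618 5.71818807098944
via
linear m [ 0.3798 -0.4976 -0.0375] dr/30 [ 0.  0. -0.] rows 15.03836116619379 1.7886046705271732e-18
```

Request:
arm_command:
  series:
    - {"dr":[0,0,0],"linear":[0.03,-0.035,-0.02],"gripper":50}
    - {"dr":[0,0,0],"linear":[0.055,-0.07,-0.03],"gripper":50}
    - {"dr":[0,0,0],"linear":[0.08,-0.105,-0.04],"gripper":50}
    - {"dr":[0,0,0],"linear":[0.105,-0.138,-0.04],"gripper":50}
    - {"dr":[0,0,0],"linear":[0.13,-0.17,-0.04],"gripper":50}
    - {"dr":[0,0,0],"linear":[0.155,-0.203,-0.04],"gripper":50}
    - {"dr":[0,0,0],"linear":[0.18,-0.235,-0.04],"gripper":50}
    - {"dr":[0,0,0],"linear":[0.2,-0.26,-0.04],"gripper":50}

```text
clock: 0.77
ee_pos: [318.7, -265.9, 262.5]
tcp_rot: [-3.087, -0.581, -0.0]
force: [1.2, -0.4, 0.8]
finger_gap: 50.2
gripper_force: 0.0
```

Request:
arm_command:
  series:
    - {"dr":[0,0.1,0],"linear":[0.025,-0.033,0],"gripper":50}
    - {"dr":[0,0.2,0],"linear":[0.05,-0.066,0],"gripper":50}
    - {"dr":[0,0.3,0],"linear":[0.075,-0.1,0],"gripper":50}
    - {"dr":[0,0.4,0],"linear":[0.1,-0.13,0],"gripper":50}
    - {"dr":[0,0.5,0],"linear":[0.125,-0.165,0],"gripper":50}
    - {"dr":[0,0.6,0],"linear":[0.15,-0.195,0],"gripper":50}
    - {"dr":[0,0.7,0],"linear":[0.17,-0.22,0],"gripper":50}
    - {"dr":[0,0.8,0],"linear":[0.18,-0.24,0],"gripper":50}

```text
clock: 1.43
ee_pos: [399.8, 23.5, 263.0]
tcp_rot: [-2.945, -0.557, -0.631]
force: [0.8, 0.3, 0.0]
finger_gap: 49.6
gripper_force: 0.0
```

```bash
cat > st.py <<'E'
from rig import r
from h import *
def pre(back,G=(-17,135,82.),tilt=40):
    s=r.read_state();print(s["clock"],s["ee_pos"].round(1),loc(s["ee_pos"]).round(1),s["force"].round(1),s["qpos"].round(2))
    Rg=Rt(tilt,-1);go(s,W(np.array(G))+Rg[:,2]*(11-back),Rg)
E
python3 -c "
from st import *
pre(75);pre(110)"
```

```text
1.4333 [399.8  23.5 263. ] [-132.3   11.6  263. ] [0.8 0.3 0. ] [-0.12 -0.28  2.28  0.28  0.79  0.92]
linear m [ 0.0302 -0.1103  0.1583] dr/30 [-0.16   0.526  0.253] rows 4.684105567758575 2.5341346664966595
1.4333 [399.8  23.5 263. ] [-132.3   11.6  263. ] [0.8 0.3 0. ] [-0.12 -0.28  2.28  0.28  0.79  0.92]
linear m [ 0.0209 -0.1138  0.1248] dr/30 [-0.16   0.526  0.253] rows 4.081230518237461 2.5341346664966595
```

Request:
arm_command:
  series:
    - {"dr":[-0.04,0.13,0.06],"linear":[0,-0.035,0.015],"gripper":50}
    - {"dr":[-0.08,0.26,0.12],"linear":[0,-0.07,0.03],"gripper":50}
    - {"dr":[-0.12,0.4,0.19],"linear":[0.01,-0.1,0.055],"gripper":50}
    - {"dr":[-0.16,0.526,0.253],"linear":[0.02,-0.112,0.085],"gripper":50}
    - {"dr":[-0.16,0.526,0.253],"linear":[0.021,-0.112,0.115],"gripper":50}
    - {"dr":[-0.16,0.526,0.253],"linear":[0.022,-0.112,0.13],"gripper":50}
    - {"dr":[-0.16,0.526,0.253],"linear":[0.022,-0.112,0.13],"gripper":50}

```text
clock: 2.02
ee_pos: [415.7, 89.6, 201.2]
tcp_rot: [-2.941, -0.305, -1.031]
force: [-0.2, -1.1, 0.5]
finger_gap: 50.1
gripper_force: 0.0
```

```bash
python3 -c "
from st import *
pre(75)
i=r.camera_info('wrist');im=r.capture('wrist');cv2.imwrite('pics/w1.png',im)
print(i,loc(i['eye']))
for n,p in dict(tabgrip=(-17,135,82),tip=(-26.7,135,96),tipball=(0,-10,41),rim=(0,-45,45)).items(): print(n,proj(i,W(p)).round())
"
```

```text
2.0167 [415.7  89.6 201.2] [-102.6   72.7  201.2] [-0.2 -1.1  0.5] [ 0.3  -0.22  2.51 -0.57  0.21  2.19]
linear m [-0.0079 -0.0674  0.0786] dr/30 [0.118 0.057 0.021] rows 2.4895229146360687 0.5555975039307358
{'fx': 328.8392555328544, 'fy': 328.8392555328544, 'cx': 255.09305634542991, 'cy': 193.2113812947395, 'eye': array([372.45644131,  92.10689067, 376.18040816]), 'attitude': array([-2.1978658 ,  1.80157249, -0.42180568])} [-144.19530248   84.48203012  376.18040816]
tabgrip [[182. 189.]]
tip [[179. 193.]]
tipball [[319. 189.]]
rim [[350. 187.]]
```

View pics/w1.png

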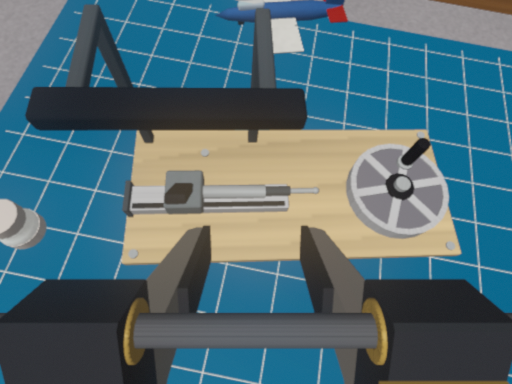

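The wrist view shows the tab at (179,191), the feeler tip at (318,190), the rim's left edge at (349,187), the knob at (417,152) and the light bar at rows 90-130, all where expected. The wrist is near q5=0, so I'll check the arm's geometry next.

```bash
cat > ik.py <<'E'
from st import *
Q=[([-1.2004,.35355,1.634],[227.458,-581.695,221.97],[-3.08603,-.582,.0004]),([-.12,-.28,2.28],[399.8,23.5,263.],[-2.945,-.557,-.631])]
s=r.read_state();Q.append((s["qpos"][:3],s["ee_pos"],s["tcp_rot"]))
M=[];b=[]
for q,p,rv in Q:
    z=R.from_rotvec(rv).as_matrix()[:,2];a,e=np.cos(q[0]),np.sin(q[0]);s2,s3=q[1],q[1]+q[2]
    for k,c in enumerate((a,e)): M.append([np.sin(s2)*c,np.sin(s3)*c,0,z[k]]);b.append(p[k])
    M.append([np.cos(s2),np.cos(s3),1,z[2]]);b.append(p[2])
X,res,_,_=np.linalg.lstsq(np.array(M),np.array(b),rcond=None);L1,L2,h,d=X
if __name__=="__main__": print(X.round(1),(np.array(M)@X-b).round(1))
def ik(P,Rg):
    w=P-d*Rg[:,2];q1=np.arctan2(w[1],w[0]);rr=np.hypot(*w[:2]);zz=w[2]-h;D=rr*rr+zz*zz
    c=(D-L1**2-L2**2)/(2*L1*L2);q3=np.arccos(np.clip(c,-1,1));q2=np.arctan2(rr,zz)-np.arctan2(L2*np.sin(q3),L1+L2*np.cos(q3))
    f=np.array([np.sin(q2+q3)*np.cos(q1),np.sin(q2+q3)*np.sin(q1),np.cos(q2+q3)])
    # wrist: R=Rz(q1)Ry(q2+q3) * Rz(q4)Ry(q5)Rz(q6)
    m=R.from_euler('ZY',[q1,q2+q3])
    e=(m.inv()*R.from_matrix(Rg)).as_euler('ZYZ')
    return np.r_[q1,q2,q3,e].round(2),round(c,2)
if __name__=="__main__":
    print(ik(s["ee_pos"],R.from_rotvec(s["tcp_rot"]).as_matrix()),s["qpos"].round(2))
    for tl in(30,35,40,45):
        Rg=Rt(tl,-1)
        for bk in(75,40,0): print(tl,bk,*ik(W((-17,135,82))+Rg[:,2]*(11-bk),Rg))
        print("slid",*ik(W((-17,93,82))+Rg[:,2]*11,Rg))
E
python3 ik.py
```

```text
[569.3 467.5 213.2 332.3] [-1.5 -0.2  3.7 -7.2 -5.6 -0.4  6.7  2.9 -3.3]
(array([ 0.3 , -0.24,  2.52, -0.54,  0.22, -2.55]), np.float64(-0.81)) [ 0.3  -0.21  2.52 -0.59  0.21  2.21]
30 75 [ 0.41  0.03  2.41 -0.47  0.21 -2.51] -0.74
30 40 [ 0.4   0.12  2.41 -0.77  0.13 -2.22] -0.75
30 0 [ 0.39  0.22  2.41 -1.65  0.08 -1.34] -0.74
slid [ 0.27  0.22  2.42 -2.12  0.03 -0.98] -0.75
35 75 [ 0.43  0.02  2.48 -1.27  0.12 -1.7 ] -0.79
35 40 [ 0.41  0.12  2.48 -2.06  0.13 -0.92] -0.79
35 0 [ 0.4   0.23  2.47 -2.56  0.19 -0.43] -0.78
slid [ 0.27  0.23  2.47 -2.96  0.17 -0.14] -0.79
40 75 [ 0.45  0.03  2.56 -2.28  0.19 -0.68] -0.83
40 40 [ 0.43  0.13  2.54 -2.59  0.26 -0.37] -0.83
40 0 [ 0.41  0.25  2.52 -2.76  0.34 -0.21] -0.81
slid [ 0.28  0.25  2.53 -3.03  0.34 -0.06] -0.82
45 75 [ 0.47  0.06  2.63 -2.61  0.36 -0.32] -0.87
45 40 [ 0.45  0.17  2.61 -2.75  0.44 -0.19] -0.86
45 0 [ 0.43  0.29  2.58 -2.84  0.52 -0.11] -0.84
slid [ 0.28  0.28  2.59 -3.05  0.52 -0.03] -0.85
```

```bash
cat > flip.py <<'E'
from ik import *
def pose(tl,lat):  # lean tl, then swing tool z towards stand +y by lat deg
    z0=S3@R.from_euler('x',0).apply([np.sin(np.radians(tl))*np.cos(np.radians(lat)),np.sin(np.radians(lat)),-np.cos(np.radians(tl))*np.cos(np.radians(lat))])
    B=Rt(tl,-1);q,_=R.align_vectors([z0],[B[:,2]]);return q.as_matrix()@B
if __name__=="__main__":
    for C in((-100,-20,230),(-60,-40,230),(-60,-40,200)):
        for tl,lat in((35,0),(30,0),(25,0),(25,10),(25,18),(30,18),(35,18),(40,18),(45,18),(50,18),(50,10),(50,0),(40,0)):
            q,c=ik(W(C),pose(tl,lat));q[3]=(q[3]+1.3)%(2*np.pi)-1.3;q[5]=(q[5]-np.pi/2+np.pi)%(2*np.pi)-np.pi;print(C,tl,lat,q.round(2))
E
python3 flip.py
```

```text
(-100, -20, 230) 35 0 [-0.16 -0.23  2.4   0.52  0.44  0.78]
(-100, -20, 230) 30 0 [-0.13 -0.2   2.35  0.35  0.53  0.97]
(-100, -20, 230) 25 0 [-0.1  -0.17  2.29  0.23  0.62  1.09]
(-100, -20, 230) 25 10 [-0.27 -0.12  2.26  0.53  0.76  0.71]
(-100, -20, 230) 25 18 [-0.37 -0.05  2.23  0.66  0.9   0.51]
(-100, -20, 230) 30 18 [-0.41 -0.07  2.28  0.77  0.86  0.36]
(-100, -20, 230) 35 18 [-0.46 -0.09  2.33  0.9   0.84  0.19]
(-100, -20, 230) 40 18 [-0.5  -0.09  2.38  1.03  0.83  0.01]
(-100, -20, 230) 45 18 [-0.55 -0.09  2.43  1.17  0.85 -0.17]
(-100, -20, 230) 50 18 [-0.6  -0.07  2.48  1.3   0.88 -0.37]
(-100, -20, 230) 50 10 [-0.49 -0.16  2.53  1.39  0.69 -0.33]
(-100, -20, 230) 50 0 [-0.28 -0.25  2.58  1.55  0.38 -0.32]
(-100, -20, 230) 40 0 [-0.2  -0.25  2.46  0.79  0.38  0.49]
(-60, -40, 230) 35 0 [-0.18 -0.14  2.34  0.56  0.43  0.73]
(-60, -40, 230) 30 0 [-0.15 -0.11  2.28  0.37  0.51  0.93]
(-60, -40, 230) 25 0 [-0.12 -0.09  2.22  0.25  0.61  1.06]
(-60, -40, 230) 25 10 [-0.27 -0.03  2.18  0.53  0.75  0.7 ]
(-60, -40, 230) 25 18 [-0.36  0.03  2.15  0.66  0.89  0.52]
(-60, -40, 230)
[... 537 characters left out ...]
 30 0 [-0.15 -0.07  2.32  0.44  0.43  0.85]
(-60, -40, 200) 25 0 [-0.12 -0.05  2.26  0.28  0.53  1.02]
(-60, -40, 200) 25 10 [-0.27  0.    2.23  0.58  0.69  0.64]
(-60, -40, 200) 25 18 [-0.36  0.06  2.19  0.7   0.83  0.45]
(-60, -40, 200) 30 18 [-0.39  0.05  2.24  0.83  0.79  0.29]
(-60, -40, 200) 35 18 [-0.43  0.04  2.3   0.97  0.77  0.11]
(-60, -40, 200) 40 18 [-0.47  0.04  2.35  1.12  0.77 -0.09]
(-60, -40, 200) 45 18 [-0.51  0.05  2.4   1.28  0.79 -0.29]
(-60, -40, 200) 50 18 [-0.55  0.07  2.44  1.42  0.83 -0.49]
(-60, -40, 200) 50 10 [-0.45 -0.01  2.5   1.57  0.65 -0.53]
(-60, -40, 200) 50 0 [-0.28 -0.08  2.56  1.92  0.4  -0.7 ]
(-60, -40, 200) 40 0 [-0.21 -0.1   2.44  1.07  0.31  0.18]
```

```bash
cat > p2.py <<'E'
from flip import *
def w(q): q[3]=(q[3]+1.3)%(2*np.pi)-1.3;q[5]=(q[5]-np.pi/2+np.pi)%(2*np.pi)-np.pi;return q.round(2)
Rg=Rt(42,-1);pre=loc(W((-17,135,82))+Rg[:,2]*(11-55))
print(pre)
K=[((-102,73,200),36,0),((-90,-20,220),36,0),((-60,-40,200),44,0),((-60,-20,170),48,0),((-55,30,140),48,0),((-50,80,118),46,0),(tuple(pre),42,0),(tuple(loc(W((-17,135,82))+Rg[:,2]*11)),42,0)]
for a,b in zip(K,K[1:]):
    for f in(0,.25,.5,.75):
        C=np.array(a[0])*(1-f)+np.array(b[0])*f;tl=a[1]*(1-f)+b[1]*f
        print(C.round(),tl,w(ik(W(C),pose(tl,0))[0]))
s=r.read_state();go(s,W(K[1][0]),pose(36,0));go(s,W(K[2][0]),pose(44,0))
E
python3 p2.py
```

```text
[-46.44174668 135.         114.69837232]
[-102   73  200] 36 [ 0.21 -0.23  2.49  0.02  0.25  1.54]
[-99.  50. 205.] 36.0 [ 0.11 -0.23  2.48  0.24  0.27  1.26]
[-96.  26. 210.] 36.0 [ 0.02 -0.22  2.46  0.4   0.31  1.02]
[-93.   3. 215.] 36.0 [-0.07 -0.21  2.44  0.52  0.35  0.84]
[-90 -20 220] 36 [-0.16 -0.2   2.42  0.6   0.39  0.7 ]
[-82. -25. 215.] 38.0 [-0.18 -0.18  2.44  0.76  0.35  0.53]
[-75. -30. 210.] 40.0 [-0.2  -0.15  2.45  0.96  0.32  0.31]
[-68. -35. 205.] 42.0 [-0.22 -0.13  2.47  1.2   0.31  0.06]
[-60 -40 200] 44 [-0.23 -0.1   2.49  1.45  0.31 -0.21]
[-60. -35. 192.] 45.0 [-0.22 -0.09  2.51  1.63  0.31 -0.39]
[-60. -30. 185.] 46.0 [-0.21 -0.07  2.54  1.82  0.32 -0.57]
[-60. -25. 178.] 47.0 [-0.2  -0.05  2.56  2.    0.33 -0.75]
[-60 -20 170] 48 [-0.19 -0.03  2.59  2.17  0.36 -0.91]
[-59.  -8. 162.] 48.0 [-0.14 -0.02  2.6   2.32  0.36 -1.02]
[-58.   5. 155.] 48.0 [-0.09  0.    2.62  2.47  0.37 -1.14]
[-56.  18. 148.] 48.0 [-0.03  0.02  2.63  2.62  0.38 -1.25]
[-55  30 140] 48 [ 0.02  0.04  2.64  2.76  0.4  -1.35]
[-54.  42. 134.] 47.5 [ 0.08  0.06  2.64  2.87  0.4  -1.41]
[-52.  55. 129.] 47.0 [ 0.13  0.07  2.65  2.98  0.4  -1.48]
[-51.  68. 124.] 46.5 [ 0.19  0.08  2.64  3.08  0.4  -1.54]
[-50.  80. 118.] 46 [ 0.24  0.1   2.64  3.18  0.4  -1.59]
[-49.  94. 117.] 45.0 [ 0.29  0.1   2.63  3.29  0.37 -1.66]
[-48. 108. 116.] 44.0 [ 0.35  0.1   2.61  3.41  0.34 -1.73]
[-47. 121. 116.] 43.0 [ 0.4   0.1   2.6   3.54  0.32 -1.82]
[-46. 135. 115.] 42 [ 0.45  0.1   2.58  3.68  0.3  -1.92]
[-37. 135. 104.] 42.0 [ 0.44  0.14  2.57  3.61  0.33 -1.86]
[-28. 135.  94.] 42.0 [ 0.43  0.18  2.56  3.56  0.36 -1.81]
[-19. 135.  84.] 42.0 [ 0.42  0.22  2.55  3.51  0.38 -1.77]
linear m [ 0.0212  0.0927 -0.002 ] dr/30 [ 0.121 -0.077  0.012] rows 2.279721636054145 0.6047389698693171
linear m [0.0322 0.1105 0.0335] dr/30 [0.12  0.189 0.02 ] rows 2.8752627675080813 0.9438304691402243
```

Request:
arm_command:
  series:
    - {"dr":[0.06,-0.04,0],"linear":[0.01,0.03,-0.001],"gripper":50}
    - {"dr":[0.12,-0.077,0.01],"linear":[0.016,0.06,-0.002],"gripper":50}
    - {"dr":[0.12,-0.077,0.01],"linear":[0.021,0.0927,-0.002],"gripper":50}
    - {"dr":[0.12,0,0.013],"linear":[0.024,0.098,0.008],"gripper":50}
    - {"dr":[0.12,0.06,0.016],"linear":[0.027,0.102,0.016],"gripper":50}
    - {"dr":[0.12,0.12,0.018],"linear":[0.03,0.106,0.025],"gripper":50}
    - {"dr":[0.12,0.189,0.02],"linear":[0.032,0.11,0.033],"gripper":50}
    - {"dr":[0.12,0.189,0.02],"linear":[0.032,0.11,0.033],"gripper":50}

```text
clock: 2.73
ee_pos: [423.1, 50.2, 190.3]
tcp_rot: [-2.884, -0.331, -0.947]
force: [0.1, 0.5, -0.2]
finger_gap: 49.7
gripper_force: 0.0
```

```bash
python3 - <<'E'
from flip import *
s=r.read_state();print(s["qpos"].round(2),loc(s["ee_pos"]).round(1))
for C,tl in (((-60,-20,170),46),((-55,30,140),46),((-50,80,118),45),((-46.5,135,114.7),42)): go(s,W(C),pose(tl,0))
E
```

```text
[-0.02 -0.18  2.5   0.69  0.26  0.7 ] [-103.8   32.6  190.3]
linear m [0.023  0.0536 0.0411] dr/30 [-0.044  0.317  0.003] rows 1.7120063148016142 1.3427485134445738
linear m [0.0094 0.0042 0.0694] dr/30 [-0.044  0.317  0.003] rows 1.6816186369583623 1.3427485134445738
linear m [ 0.0005 -0.0454  0.0912] dr/30 [-0.044  0.284  0.004] rows 2.441784330642329 1.2045444293527934
linear m [ 0.0016 -0.1002  0.0971] dr/30 [-0.043  0.184  0.005] rows 3.3474972748898484 0.7930026857510933
```

Request:
arm_command:
  series:
    - {"dr":[0,0.08,0],"linear":[0.006,0.015,0.008],"gripper":50}
    - {"dr":[-0.02,0.16,0],"linear":[0.012,0.03,0.016],"gripper":50}
    - {"dr":[-0.03,0.24,0],"linear":[0.018,0.042,0.025],"gripper":50}
    - {"dr":[-0.044,0.317,0.003],"linear":[0.023,0.053,0.035],"gripper":50}
    - {"dr":[-0.044,0.317,0.003],"linear":[0.023,0.0536,0.041],"gripper":50}
    - {"dr":[-0.044,0.317,0.003],"linear":[0.023,0.0536,0.041],"gripper":50}
    - {"dr":[-0.044,0.317,0.003],"linear":[0.023,0.0536,0.041],"gripper":50}
    - {"dr":[-0.044,0.317,0.003],"linear":[0.023,0.0536,0.041],"gripper":50}

```text
clock: 3.4
ee_pos: [471.5, 18.3, 172.2]
tcp_rot: [-2.792, -0.316, -1.162]
force: [-0.3, -0.3, 0.1]
finger_gap: 50.0
gripper_force: 0.0
```

```bash
cat > n.py <<'E'
from flip import *
s=r.read_state();print(s["clock"],s["qpos"].round(2),loc(s["ee_pos"]).round(1),s["force"].round(1))
for C,tl in (((-60,-20,170),46),((-55,30,140),46),((-50,80,118),45),((-46.5,135,114.7),42)): go(s,W(C),pose(tl,0))
E
python3 n.py
```

```text
3.4 [-0.19  0.01  2.54  2.02  0.34 -0.76] [-63.5  -9.  172.2] [-0.3 -0.3  0.1]
linear m [0.0009 0.0111 0.0038] dr/30 [-0.036  0.024 -0.001] rows 0.2817045975161803 0.18029197341583553
linear m [-0.0169 -0.0384  0.0294] dr/30 [-0.036  0.024 -0.001] rows 1.2293958990729694 0.18029197341583553
linear m [-0.0291 -0.0881  0.0494] dr/30 [-0.036 -0.01  -0.001] rows 2.5193892872625625 0.15562817273187987
linear m [-0.029  -0.143   0.0552] dr/30 [-0.036 -0.11   0.   ] rows 3.740259802201592 0.4831491800048763
```

Past the flip (q4 ≈ 2.0). Now along to the tab.

Request:
arm_command:
  series:
    - {"dr":[-0.036,0.02,0],"linear":[-0.008,-0.018,0.014],"gripper":50}
    - {"dr":[-0.036,0.02,0],"linear":[-0.017,-0.038,0.029],"gripper":50}
    - {"dr":[-0.036,0,0],"linear":[-0.023,-0.06,0.039],"gripper":50}
    - {"dr":[-0.036,-0.01,0],"linear":[-0.029,-0.085,0.048],"gripper":50}
    - {"dr":[-0.036,-0.04,0],"linear":[-0.029,-0.105,0.05],"gripper":50}
    - {"dr":[-0.036,-0.08,0],"linear":[-0.029,-0.125,0.053],"gripper":50}
    - {"dr":[-0.036,-0.11,0],"linear":[-0.029,-0.143,0.055],"gripper":50}
    - {"dr":[-0.036,-0.11,0],"linear":[-0.029,-0.143,0.055],"gripper":50}

```text
clock: 4.07
ee_pos: [463.2, 144.4, 121.2]
tcp_rot: [-2.839, -0.307, -1.107]
force: [1.1, -0.4, 0.7]
finger_gap: 50.3
gripper_force: 0.0
```

```bash
python3 n.py;python3 -c "
from flip import *
i=r.camera_info('wrist');im=r.capture('wrist');cv2.imwrite('pics/w2.png',im);np.save('w2.npy',np.r_[i['eye'],i['attitude']])
for n,p in dict(tabgrip=(-17,135,82),tip=(-26.7,135,96),tipball=(0,-10,41),rim=(0,-45,45)).items(): print(n,proj(i,W(p)).round())
"
```

```text
4.0667 [ 0.38  0.17  2.54  3.48  0.33 -1.78] [-44.3 116.  121.2] [ 1.1 -0.4  0.7]
linear m [ 0.0218  0.1359 -0.0465] dr/30 [ 0.001  0.113 -0.004] rows 3.4850336339222663 0.47390488665161196
linear m [ 0.0051  0.086  -0.0211] dr/30 [ 0.001  0.113 -0.004] rows 2.1260987488807963 0.47390488665161196
linear m [-0.0063  0.036  -0.0015] dr/30 [ 0.001  0.08  -0.004] rows 0.8766509516553144 0.334374715096731
linear m [-0.006  -0.019   0.0033] dr/30 [ 0.001 -0.02  -0.004] rows 0.48475434003415663 0.08685202296612149
tabgrip [[229. 226.]]
tip [[227. 232.]]
tipball [[410. 224.]]
rim [[456. 222.]]
```

View pics/w2.png

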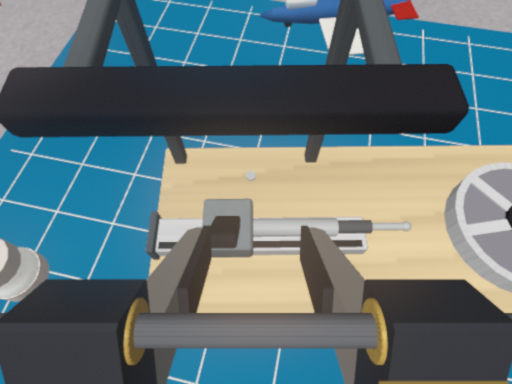

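The wrist view shows the tab at about (226,230), slightly left of the gap between the fingers, the carriage block at columns 205-253, and the feeler tip at (409,227). The approach line is clear of the bar.

Request:
arm_command:
  series:
    - {"dr":[0,0,0],"linear":[-0.003,-0.01,0.001],"gripper":50}
    - {"dr":[0,0,0],"linear":[-0.006,-0.019,0.003],"gripper":50}
    - {"dr":[0,0,0],"linear":[-0.006,-0.019,0.01],"gripper":50}
    - {"dr":[0,0,0],"linear":[-0.006,-0.019,0.02],"gripper":50}
    - {"dr":[0,0,0],"linear":[-0.006,-0.019,0.03],"gripper":50}
    - {"dr":[0,0,0],"linear":[-0.006,-0.019,0.04],"gripper":50}
    - {"dr":[0,0,0],"linear":[-0.006,-0.019,0.05],"gripper":50}
    - {"dr":[0,0,0],"linear":[-0.006,-0.019,0.058],"gripper":50}

```text
clock: 4.78
ee_pos: [493.4, 169.9, 73.9]
tcp_rot: [-2.838, -0.308, -1.107]
force: [0.5, 0.8, 0.6]
finger_gap: 50.4
gripper_force: 0.0
```

```bash
python3 -c "
from flip import *
s=r.read_state();print(s['clock'],s['qpos'].round(2),loc(s['ee_pos']).round(1),s['force'].round(1))
Rg=R.from_rotvec(s['tcp_rot']).as_matrix();print('grasp',loc(s['ee_pos']-11*Rg[:,2]).round(1));go(s,W((-17,135,82))+11*Rt(42,-1)[:,2],Rt(42,-1))
from types import SimpleNamespace
top=r.camera_info('top');w2=np.load('w2.npy');i=r.camera_info('wrist');i2=dict(i,eye=w2[:3],attitude=w2[3:])
i1=dict(i,eye=np.array([372.45644131,92.10689067,376.18040816]),attitude=np.array([-2.1978658,1.80157249,-0.42180568]))
P,e=tri([ray(i1,(318.5,190)),ray(i2,(409.5,227)),ray(top,(250.6,181.9))]);print('tip',loc(P).round(1),e)
for k,uv in((i1,(318.5,190)),(i2,(409.5,227)),(top,(250.6,181.9))): print(loc(plane(k,uv,41)).round(1))
for k,uv in((i1,(349,187)),(i2,(446,222))): print('rim',loc(plane(k,uv,49)).round(1))
"
```

```text
4.7833 [ 0.42  0.37  2.49  3.45  0.47 -1.69] [ -9.3 134.3  73.9] [0.5 0.8 0.6]
grasp [-16.8 134.3  82. ]
linear m [-0.0003 -0.0007 -0.0001] dr/30 [-0.001 -0.021 -0.003] rows 0.017715106156247638 0.09017566232564914
tip [ -0.2 -11.1  36.2] [0.5, 0.8, 0.3]
[-1.8 -9.5 41. ]
[-2.8 -8.8 41. ]
[ -0.7 -11.   41. ]
rim [ -1.8 -41.8  49. ]
rim [ -1.7 -34.7  49. ]
```

Request:
arm_command:
  series:
    - {"dr":[0,0,0],"linear":[0,0,0],"gripper":10}
    - {"dr":[0,0,0],"linear":[0,0,0],"gripper":10}
    - {"dr":[0,0,0],"linear":[0,0,0],"gripper":10}
    - {"dr":[0,0,0],"linear":[0,0,0],"gripper":10}
    - {"dr":[0,0,0],"linear":[0,0,0],"gripper":10}
    - {"dr":[0,0,0],"linear":[0,0,0],"gripper":10}
  newtons: 20

```text
clock: 5.28
ee_pos: [491.8, 171.0, 74.3]
tcp_rot: [-2.836, -0.311, -1.104]
force: [-1.3, 4.1, -0.7]
finger_gap: 19.8
gripper_force: 20.0
```

Request:
arm_command:
  series:
    - {"dr":[0,0,0],"linear":[0,0.003,0],"gripper":10}
    - {"dr":[0,0,0],"linear":[0,0.006,0],"gripper":10}
    - {"dr":[0,0,0],"linear":[0,0.009,0],"gripper":10}
    - {"dr":[0,0,0],"linear":[0,0.012,0],"gripper":10}
    - {"dr":[0,0,0],"linear":[0,0.015,0],"gripper":10}
    - {"dr":[0,0,0],"linear":[0,0.018,0],"gripper":10}
    - {"dr":[0,0,0],"linear":[0,0.02,0],"gripper":10}
    - {"dr":[0,0,0],"linear":[0,0.02,0],"gripper":10}

```text
clock: 5.95
ee_pos: [496.3, 151.5, 74.2]
tcp_rot: [-2.836, -0.312, -1.105]
force: [-1.3, 7.7, -0.2]
finger_gap: 19.9
gripper_force: 20.0
```

```bash
python3 - <<'E'
from flip import *
s=r.read_state();print(s['clock'],s['qpos'].round(2),loc(s['ee_pos']).round(1),(S3.T@s['force']).round(1),s['finger_gap'])
i=r.camera_info('wrist');im=r.capture('wrist');np.save('w3.npy',np.r_[i['eye'],i['attitude']])
i4=r.camera_info('top');t4=r.capture('top');cv2.imwrite('pics/t3.png',t4);cv2.imwrite('pics/w3full.png',im)
for n,p in dict(tip20=(0,-30,41),rim49=(0,-45,49),rim31=(0,-45,31)).items(): print(n,proj(i,W(p)).round(1),proj(i4,W(p)).round(1))
u,v=proj(i,W((0,-35,41)))[0].astype(int)
x0=max(0,u-90);y0=max(0,v-50);print(x0,y0)
a=cv2.resize(im[y0:y0+100,x0:min(512,x0+180)],None,fx=4,fy=4,interpolation=cv2.INTER_CUBIC)[:300,:800]
b=cv2.resize(t4[150:205,190:310],None,fx=5,fy=5,interpolation=cv2.INTER_CUBIC)
o=np.zeros((600,800,3),np.uint8);o[:a.shape[0],:a.shape[1]]=a;o[310:310+b.shape[0],:b.shape[1]]=b;cv2.imwrite('pics/c3.png',o)
E
```

```text
5.95 [ 0.35  0.37  2.5   3.34  0.47 -1.65] [-10.5 115.7  74.2] [ 0.4  7.8 -0.2] 19.915562192572423
tip20 [[483.2 246.6]] [[257.  180.3]]
rim49 [[515.2 242.7]] [[262.1 178.8]]
rim31 [[496.4 251.2]] [[262.  179.8]]
400 196
```

View pics/c3.png

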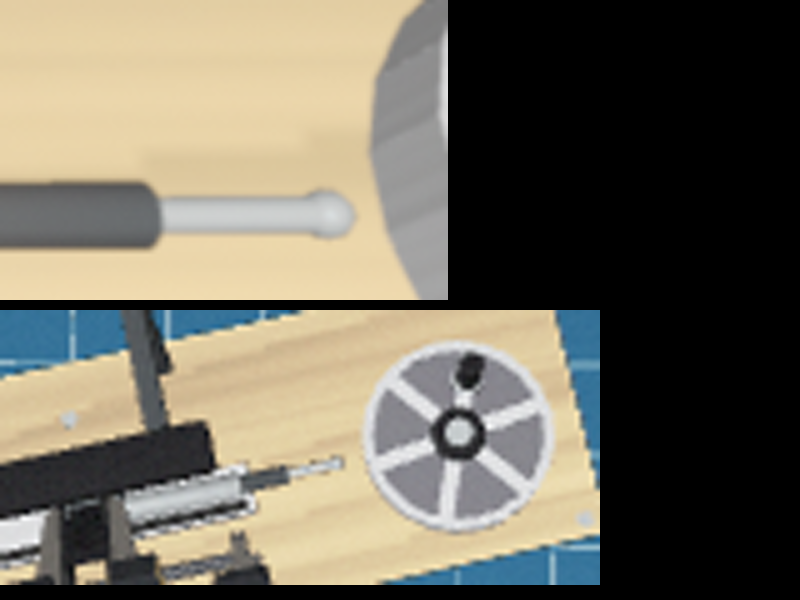

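The wrist crop shows the ball tip at crop (355,215), or pixel (488.8,249.8). The rim's lower edge is at crop (383,215), or pixel (495.8,249.8), so a gap remains. The top crop shows the tip at (342,463) and the rim's near edge at (366,450).

```bash
python3 - <<'E'
from flip import *
w=np.load('w3.npy');i=dict(r.camera_info('wrist'),eye=w[:3],attitude=w[3:]);t=r.camera_info('top')
print('tip',loc(plane(i,(488.4,249.4),41)),'quill end',loc(plane(i,(440,249.4),41)))
for z in(31,33):print('rim lower',loc(plane(i,(495.4,249.4),z)))
T=lambda x,y:(190+(x-2)/5,150+(y-312)/5)
print('top tip',loc(plane(t,T(342,463),41)))
# rim in top: mask-free ellipse points left,right,top,bottom on z49
for p in((364,437),(553,435),(458,342),(458,531)): print('rim pt',loc(plane(t,T(*p),49)))
E
```

```text
tip [ -1.85262716 -32.76927652  41.        ] quill end [-1.87043079 -1.7682741  41.        ]
rim lower [  1.23820033 -44.73245289  31.        ]
rim lower [  0.62054952 -43.23603277  33.        ]
top tip [ -0.33198206 -32.95512527  41.        ]
rim pt [ 10.49975799 -48.221463    49.        ]
rim pt [ -11.2896419  -154.58472725   49.        ]
rim pt [  53.57699419 -113.2899499    49.        ]
rim pt [-54.00750279 -89.01725513  49.        ]
```

Request:
arm_command:
  series:
    - {"dr":[0,0,0],"linear":[0,0.0025,0],"gripper":10}
    - {"dr":[0,0,0],"linear":[0,0.005,0],"gripper":10}
    - {"dr":[0,0,0],"linear":[0,0.0075,0],"gripper":10}
    - {"dr":[0,0,0],"linear":[0,0.01,0],"gripper":10}
    - {"dr":[0,0,0],"linear":[0,0.0125,0],"gripper":10}
    - {"dr":[0,0,0],"linear":[0,0.015,0],"gripper":10}
    - {"dr":[0,0,0],"linear":[0,0.017,0],"gripper":10}
    - {"dr":[0,0,0],"linear":[0,0.019,0],"gripper":10}

```text
clock: 6.72
ee_pos: [500.4, 133.4, 74.2]
tcp_rot: [-2.835, -0.314, -1.105]
force: [-1.0, 12.3, -0.7]
finger_gap: 19.8
gripper_force: 20.0
```

Request:
arm_command:
  series:
    - {"dr":[0,0,0],"linear":[0,0,0],"gripper":10}
    - {"dr":[0,0,0],"linear":[0,0,0],"gripper":10}

```text
clock: 6.88
ee_pos: [500.4, 133.3, 74.2]
tcp_rot: [-2.836, -0.313, -1.105]
force: [-1.9, 8.8, -0.8]
finger_gap: 19.9
gripper_force: 20.0
```

```bash
python3 - <<'E'
from flip import *
s=r.read_state();print(s['clock'],loc(s['ee_pos']).round(1),(S3.T@s['force']).round(1),s['finger_gap'])
i=r.camera_info('wrist');im=r.capture('wrist');np.save('w4.npy',np.r_[i['eye'],i['attitude']])
i4=r.camera_info('top');t4=r.capture('top');cv2.imwrite('pics/t4.png',t4);cv2.imwrite('pics/w4full.png',im)
u,v=proj(i,W((0,-35,41)))[0].astype(int)
x0=max(0,u-90);y0=max(0,v-50);print(x0,y0)
a=cv2.resize(im[y0:y0+100,x0:min(512,x0+180)],None,fx=4,fy=4,interpolation=cv2.INTER_CUBIC)[:300,:800]
b=cv2.resize(t4[150:205,190:310],None,fx=5,fy=5,interpolation=cv2.INTER_CUBIC)
o=np.zeros((600,800,3),np.uint8);o[:a.shape[0],:a.shape[1]]=a;o[310:310+b.shape[0],:b.shape[1]]=b;cv2.imwrite('pics/c4.png',o)
E
```

```text
6.8833 [-10.4  97.   74.2] [ 0.1  9.  -0.8] 19.902104557767128
371 196
```

View pics/c4.png

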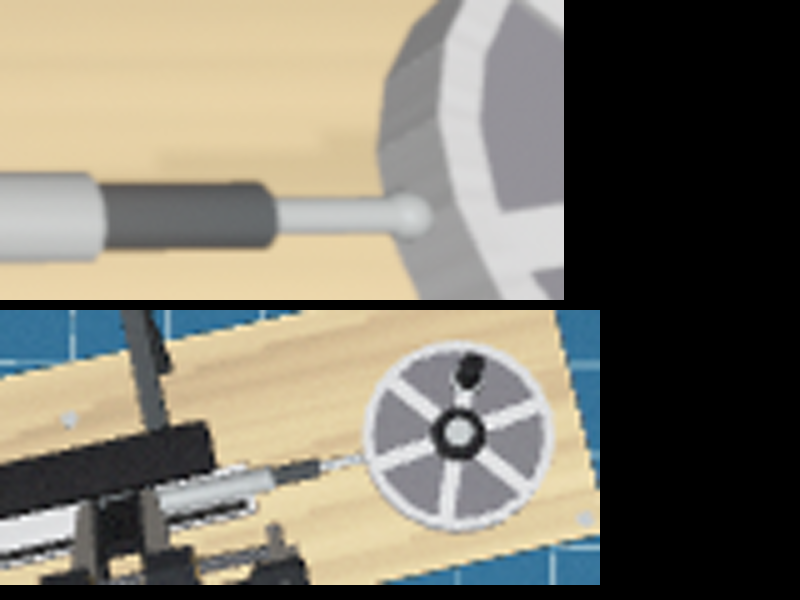

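The feeler now touches the rim: quill end at crop (276,215), ball end at (432,215). It measures 156 crop px against 195 free, so it is pushed in.

```bash
python3 - <<'E'
from flip import *
i=r.camera_info('wrist')
for f,a,b,x0 in(('w3.npy',160,355,400),('w4.npy',276,432,371)):
    w=np.load(f);k=dict(i,eye=w[:3],attitude=w[3:]);P=[loc(plane(k,(x0+(x-1.5)/4,196+(213.5)/4),41)) for x in(a,b)];print(P[0].round(1),P[1].round(1),(P[0]-P[1])[1])
s=r.read_state();Rc=R.from_rotvec(s['tcp_rot']).as_matrix()
for C,tl in(((-46.5,97,120),42),((-70,60,150),42),((-60,-30,180),42)): go(s,W(C),pose(tl,0))
E
```

```text
[-1.9 -1.5 41. ] [ -1.8 -32.8  41. ] 31.226411813626317
[ -1.6 -20.3  41. ] [ -1.6 -45.3  41. ] 24.990111382165274
linear m [ 0.0043 -0.0002 -0.0581] dr/30 [-0.007 -0.02   0.001] rows 1.3982869480230786 0.08819767146263803
linear m [ 0.0073  0.0367 -0.0963] dr/30 [-0.007 -0.02   0.001] rows 2.4767947460965933 0.08819767146263803
linear m [ 0.0349  0.1266 -0.1119] dr/30 [-0.007 -0.02   0.001] rows 4.138474112456574 0.08819767146263803
```

Request:
arm_command:
  series:
    - {"dr":[0,0,0],"linear":[0,0.0005,0],"gripper":10}
    - {"dr":[0,0,0],"linear":[0,0.0008,0],"gripper":10}
    - {"dr":[0,0,0],"linear":[0,0.0008,0],"gripper":10}
    - {"dr":[0,0,0],"linear":[0,0.0005,0],"gripper":40}
    - {"dr":[0,0,0],"linear":[0,0,0],"gripper":40}
    - {"dr":[0,0,0],"linear":[0,0,0],"gripper":40}
    - {"dr":[0,0,0],"linear":[0,0,0],"gripper":40}
    - {"dr":[0,0,0],"linear":[0,0,0],"gripper":40}

```text
clock: 7.65
ee_pos: [500.4, 132.2, 73.8]
tcp_rot: [-2.837, -0.308, -1.104]
force: [-0.2, 0.3, -0.0]
finger_gap: 40.1
gripper_force: 0.0
```

Request:
arm_command:
  series:
    - {"dr":[0,0,0],"linear":[0,0,-0.01],"gripper":40}
    - {"dr":[0,0,0],"linear":[0.001,0,-0.025],"gripper":40}
    - {"dr":[0,0,0],"linear":[0.002,0,-0.04],"gripper":40}
    - {"dr":[0,0,0],"linear":[0.004,0,-0.06],"gripper":40}
    - {"dr":[0,0,0],"linear":[0.006,0.018,-0.08],"gripper":40}
    - {"dr":[0,0,0],"linear":[0.007,0.037,-0.096],"gripper":40}
    - {"dr":[0,0,0],"linear":[0.014,0.06,-0.1],"gripper":40}
    - {"dr":[0,0,0],"linear":[0.02,0.08,-0.104],"gripper":40}

```text
clock: 8.32
ee_pos: [459.3, 71.9, 156.2]
tcp_rot: [-2.823, -0.309, -1.114]
force: [1.1, 1.3, -0.0]
finger_gap: 39.8
gripper_force: 0.0
```

```bash
cat > k.py <<'E'
from flip import *
def tool(yaw): # pointing down, tool y at yaw deg from stand +x
    a=np.radians(yaw);y=S3@[np.cos(a),np.sin(a),0];z=np.array([0,0,-1.]);return np.c_[np.cross(y,z),y,z]
K=np.array([30.3,-113.4])
w=lambda q:np.r_[q[:3],(q[3]+1.3)%(2*np.pi)-1.3,q[4],(q[5]-np.pi/2+np.pi)%(2*np.pi)-np.pi].round(2)
E
python3 - <<'E'
from k import *
s=r.read_state();print(s['clock'],s['qpos'].round(2),loc(s['ee_pos']).round(1),s['force'].round(1))
for y in(180,150,0,-30,-90,90): print(y,w(ik(W((*K,80)),tool(y))[0]));go(s,W((30,-113,180)),tool(y))
E
```

```text
8.3167 [ 0.07  0.02  2.56  2.58  0.22 -1.13] [-63.7  45.9 156.2] [ 1.1  1.3 -0. ]
180 [-0.11  0.46  1.86  0.    0.83  2.81]
linear m [0.0853 0.1591 0.0451] dr/30 [-1.141 -1.108  2.845] rows 4.461689014528054 13.65580465907115
150 [-0.11  0.46  1.86  0.    0.83 -2.94]
linear m [0.0853 0.1591 0.0451] dr/30 [-1.506 -0.84   3.778] rows 4.461689014528054 17.400977699505567
0 [-0.11  0.46  1.86  0.    0.83 -0.32]
linear m [0.0853 0.1591 0.0451] dr/30 [ 1.108 -1.141 -2.844] rows 4.461689014528054 13.652805226134653
-30 [-0.11  0.46  1.86  0.    0.83  0.2 ]
linear m [0.0853 0.1591 0.0451] dr/30 [ 0.732 -1.312 -1.901] rows 4.461689014528054 10.152583455089303
-90 [-0.11  0.46  1.86  0.    0.83  1.25]
linear m [0.0853 0.1591 0.0451] dr/30 [-0.021 -1.438  0.   ] rows 4.461689014528054 6.023965286286832
90 [-0.11  0.46  1.86  0.    0.83 -1.9 ]
linear m [0.0853 0.1591 0.0451] dr/30 [ 2.205 -0.033 -5.58 ] rows 4.461689014528054 25.138066985344842
```

```bash
python3 - <<'E'
from k import *
s=r.read_state();go(s,W((-60,-50,210)),pose(40,0));go(s,W((-40,-70,230)),pose(28,0))
for C,tl in(((-60,0,180),42),((-60,-50,210),40),((-50,-60,220),34),((-40,-70,230),28)):print(w(ik(W(C),pose(tl,0))[0]))
E
```

```text
linear m [ 0.0399  0.0954 -0.0377] dr/30 [-0.02  -0.104 -0.007] rows 2.6393682770089497 0.44533380095182357
linear m [ 0.0682  0.1153 -0.0388] dr/30 [-0.02  -0.504 -0.005] rows 3.3446911912982644 2.11452966047141
[-0.07 -0.07  2.5   1.58  0.19 -0.22]
[-0.22 -0.1   2.41  1.01  0.33  0.24]
[-0.2  -0.07  2.3   0.59  0.42  0.67]
[-0.19 -0.04  2.2   0.36  0.55  0.9 ]
```

Request:
arm_command:
  series:
    - {"dr":[0,0,0],"linear":[0.01,0.024,-0.01],"gripper":40}
    - {"dr":[0,0,0],"linear":[0.02,0.048,-0.02],"gripper":40}
    - {"dr":[0,-0.05,0],"linear":[0.03,0.072,-0.03],"gripper":40}
    - {"dr":[0,-0.1,0],"linear":[0.04,0.095,-0.038],"gripper":40}
    - {"dr":[0,-0.2,0],"linear":[0.047,0.1,-0.038],"gripper":40}
    - {"dr":[0,-0.3,0],"linear":[0.054,0.105,-0.038],"gripper":40}
    - {"dr":[0,-0.4,0],"linear":[0.061,0.11,-0.039],"gripper":40}
    - {"dr":[0,-0.5,0],"linear":[0.068,0.115,-0.039],"gripper":40}

```text
clock: 8.98
ee_pos: [491.0, 42.8, 202.1]
tcp_rot: [-2.801, -0.351, -1.002]
force: [-0.1, 1.1, 0.9]
finger_gap: 39.7
gripper_force: 0.0
```

```bash
python3 - <<'E'
from k import *
s=r.read_state();print(s['clock'],s['qpos'].round(2),loc(s['ee_pos']).round(1))
go(s,W((30,-113,170)),tool(0));go(s,W((30,-113,170)),tool(-60));go(s,W((-20,-100,220)),tool(-60))
E
```

```text
8.9833 [-0.12 -0.05  2.4   1.12  0.32  0.2 ] [-39.1  10.7 202.1]
linear m [0.0322 0.1289 0.059 ] dr/30 [ 0.921 -1.142 -2.81 ] rows 3.4848285525675013 13.279846368621216
linear m [0.0322 0.1289 0.059 ] dr/30 [ 0.207 -1.328 -0.901] rows 3.4848285525675013 6.779322022108295
linear m [ 0.0258  0.1103 -0.0102] dr/30 [ 0.207 -1.328 -0.901] rows 2.7282081689261153 6.779322022108295
```

Request:
arm_command:
  series:
    - {"dr":[0.01,-0.1,-0.05],"linear":[0.01,0.035,-0.005],"gripper":40}
    - {"dr":[0.03,-0.2,-0.12],"linear":[0.015,0.065,-0.01],"gripper":40}
    - {"dr":[0.05,-0.35,-0.22],"linear":[0.022,0.09,-0.01],"gripper":40}
    - {"dr":[0.08,-0.5,-0.32],"linear":[0.026,0.11,-0.01],"gripper":40}
    - {"dr":[0.1,-0.65,-0.43],"linear":[0.026,0.11,-0.01],"gripper":40}
    - {"dr":[0.12,-0.8,-0.53],"linear":[0.026,0.11,-0.01],"gripper":40}
    - {"dr":[0.14,-0.9,-0.6],"linear":[0.026,0.11,-0.01],"gripper":40}
    - {"dr":[0.155,-1.0,-0.68],"linear":[0.026,0.11,-0.01],"gripper":40}

```text
clock: 9.65
ee_pos: [534.7, -60.9, 220.5]
tcp_rot: [-2.945, -0.954, -0.262]
force: [0.2, 0.1, 0.2]
finger_gap: 39.8
gripper_force: 0.0
```

```bash
python3 - <<'E'
from k import *
s=r.read_state();print(s['clock'],s['qpos'].round(2),loc(s['ee_pos']).round(1))
go(s,W((30,-113,200)),tool(0));go(s,W((30,-113,200)),tool(-30))
E
```

```text
9.65 [-0.19  0.15  1.92  0.14  0.94  0.68] [ -18.9 -100.   220.5]
linear m [0.0355 0.0309 0.0276] dr/30 [ 0.222 -0.269 -2.214] rows 1.3088029640816026 9.389181232976394
linear m [0.0355 0.0309 0.0276] dr/30 [ 0.139 -0.305 -1.216] rows 1.3088029640816026 5.286276745025562
```

Request:
arm_command:
  series:
    - {"dr":[0.03,-0.06,-0.2],"linear":[0.01,0.01,0.005],"gripper":40}
    - {"dr":[0.06,-0.12,-0.4],"linear":[0.02,0.02,0.01],"gripper":40}
    - {"dr":[0.08,-0.18,-0.6],"linear":[0.03,0.03,0.02],"gripper":40}
    - {"dr":[0.1,-0.25,-0.8],"linear":[0.0355,0.031,0.0276],"gripper":40}
    - {"dr":[0.12,-0.31,-1.0],"linear":[0.0355,0.031,0.0276],"gripper":40}
    - {"dr":[0.12,-0.31,-1.0],"linear":[0.0355,0.031,0.0276],"gripper":40}

```text
clock: 10.15
ee_pos: [585.4, -62.1, 199.0]
tcp_rot: [-2.631, -1.716, -0.002]
force: [-0.8, -0.6, -0.2]
finger_gap: 40.3
gripper_force: 0.0
```

```bash
python3 - <<'E'
from k import *
s=r.read_state();print(s['clock'],s['qpos'].round(2),loc(s['ee_pos']).round(1))
go(s,W((30.3,-113.4,200)),tool(-30))
i=r.camera_info('wrist');im=r.capture('wrist');cv2.imwrite('pics/w5.png',im);np.save('w5.npy',np.r_[i['eye'],i['attitude']])
for n,p in dict(knobtop=(30.3,-113.4,93),knobbase=(30.3,-113.4,53),hub=(0,-100,49),tip=(0,-45,41)).items(): print(n,proj(i,W(p)).round(1))
E
```

```text
10.15 [-0.11  0.32  1.74  0.    1.08  0.31] [  30.4 -112.1  199. ]
linear m [-0.0011  0.0007 -0.001 ] dr/30 [ 0.    -0.002 -0.208] rows 0.03974912006806902 0.8732492053950965
knobtop [[258.1 195.6]]
knobbase [[257.7 184.2]]
hub [[224.9 190.2]]
tip [[191.  144.1]]
```

View pics/w5.png

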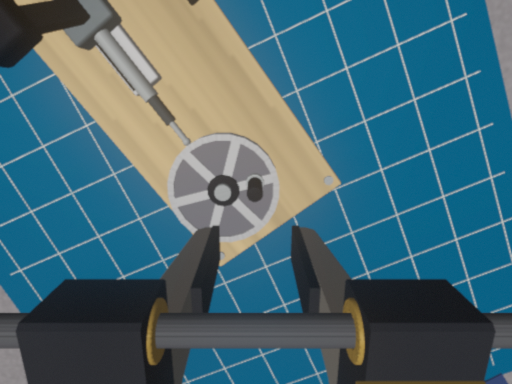

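The wrist view shows the knob (dark capsule, top at about (255,194), base at (255,183)), the hub centre at (223,191) and the feeler tip at (190,143) still touching the rim. I'll refine the centre and knob positions from this view.

```bash
python3 - <<'E'
from k import *
w5=np.load('w5.npy');i=dict(r.camera_info('wrist'),eye=w5[:3],attitude=w5[3:]);im=cv2.imread('pics/w5.png')
g=cv2.cvtColor(im,cv2.COLOR_BGR2HSV)
d=(g[...,2]<60).astype(np.uint8);d[:, :205]=0;d[:,275:]=0;d[:165]=0;d[210:]=0
n,l,st,c=cv2.connectedComponentsWithStats(d)
for k in range(1,n):
    if st[k,4]>20: print('dark',st[k],c[k])
lt=((g[...,1]<40)&(g[...,2]>90)).astype(np.uint8);lt[:,:165]=0;lt[:,282:]=0;lt[:130]=0;lt[247:]=0
cs,_=cv2.findContours(lt,cv2.RETR_EXTERNAL,cv2.CHAIN_APPROX_NONE);cc=max(cs,key=cv2.contourArea);h=cv2.convexHull(cc)
e=cv2.fitEllipse(h);print(e,cv2.minEnclosingCircle(cc))
for z in(31,49):print('c',z,loc(plane(i,e[0],z)).round(1))
for (u,v),z in(((255,194.5),93),((255,183),55)): print('knob',loc(plane(i,(u,v),z)).round(1))
# top view now
t=r.camera_info('top');im=cv2.imread('pics/t4.png');g=cv2.cvtColor(im,cv2.COLOR_BGR2HSV)
lt=((g[...,1]<40)&(g[...,2]>90)).astype(np.uint8);lt[:,:262]=0;lt[:,302:]=0;lt[:154]=0;lt[197:]=0
cs,_=cv2.findContours(lt,cv2.RETR_EXTERNAL,cv2.CHAIN_APPROX_NONE);cc=max(cs,key=cv2.contourArea);e=cv2.fitEllipse(cv2.convexHull(cc))
print('top',e,loc(plane(t,e[0],49)).round(1))
d=(g[...,2]<60).astype(np.uint8);d[:,:268]=0;d[:,298:]=0;d[:154]=0;d[172:]=0
n,l,st,c=cv2.connectedComponentsWithStats(d);k=1+st[1:,4].argmax();print('knob',st[k],c[k],loc(plane(t,c[k],73)).round(1))
E
```

```text
dark [249 179  12  13  98] [254.63265306 183.73469388]
dark [209 184  29  21 141] [226.39007092 195.63829787]
((217.8487548828125, 182.96347045898438), (108.64641571044922, 128.1508331298828), 127.35502624511719) ((216.8189239501953, 179.8189239501953), 65.6916732788086)
c 31 [ -5.3 -92.4  31. ]
c 49 [ -1.  -90.1  49. ]
knob [  28.8 -111.1   93. ]
knob [  29.2 -110.5   55. ]
top ((281.00531005859375, 174.74252319335938), (38.121482849121094, 38.6017951965332), 65.53339385986328) [-1.000e-01 -1.006e+02  4.900e+01]
knob [282 159   5   7  24] [283.58333333 161.58333333] [  31.3 -113.6   73. ]
```

Request:
arm_command:
  series:
    - {"dr":[0,0,0],"linear":[-0.001,-0.001,0.025],"gripper":40}
    - {"dr":[0,0,0],"linear":[-0.001,-0.001,0.05],"gripper":40}
    - {"dr":[0,0,0],"linear":[-0.001,-0.001,0.075],"gripper":40}
    - {"dr":[0,0,0],"linear":[-0.001,-0.001,0.095],"gripper":40}
    - {"dr":[0,0,0],"linear":[-0.001,-0.001,0.11],"gripper":40}
    - {"dr":[0,0,0],"linear":[-0.001,-0.001,0.12],"gripper":40}
    - {"dr":[0,0,0],"linear":[-0.001,-0.001,0.129],"gripper":40}
    - {"dr":[0,0,0],"linear":[-0.001,-0.001,0.129],"gripper":40}

```text
clock: 10.87
ee_pos: [583.2, -63.1, 69.9]
tcp_rot: [-2.637, -1.705, -0.004]
force: [-0.8, 0.0, -0.3]
finger_gap: 39.9
gripper_force: 0.0
```

Request:
arm_command:
  series:
    - {"dr":[0,0,0],"linear":[0,0,0],"gripper":8}
    - {"dr":[0,0,0],"linear":[0,0,0],"gripper":8}
    - {"dr":[0,0,0],"linear":[0,0,0],"gripper":8}
    - {"dr":[0,0,0],"linear":[0,0,0],"gripper":8}
    - {"dr":[0,0,0],"linear":[0,0,0],"gripper":8}
    - {"dr":[0,0,0],"linear":[0,0,0],"gripper":8}
  newtons: 15

```text
clock: 11.37
ee_pos: [584.7, -63.0, 71.7]
tcp_rot: [2.636, 1.708, 0.007]
force: [-0.3, -0.3, 4.4]
finger_gap: 13.4
gripper_force: 15.0
```

```bash
cat > c.py <<'E'
from k import *
import sys
def arc(H,a0,rad=32.,n=8,step=8.,ang0=None):
    s=r.read_state();R0=R.from_rotvec(s['tcp_rot']);p=loc(s['ee_pos'])
    print(s['clock'],p.round(1),'F',(S3.T@s['force']).round(1),'gap',round(s['finger_gap'],1),'grip',s['gripper_force'],s['qpos'][5].round(2))
    a=np.degrees(np.arctan2(*(p[:2]-H)[::-1]));print('angle',a.round(1),'rad',np.linalg.norm(p[:2]-H).round(1))
    for k in range(1,n+1):
        q=np.radians((a if ang0 is None else ang0)+k*step);T=W((H[0]+rad*np.cos(q),H[1]+rad*np.sin(q),p[2]))
        l=R0.inv().apply(T-s['ee_pos']);print((l/1000).round(4)[:2])
E
python3 -c "
from c import *
arc(np.array([-.3,-100.2]),0)"
```

```text
11.3667 [  29.5 -112.8   71.7] F [-0.4 -0.3  4.4] gap 13.4 grip 15.002536475658417 0.31
angle -22.9 rad 32.3
[ 0.0042 -0.0017]
[ 0.0082 -0.0036]
[ 0.0119 -0.0061]
[ 0.0152 -0.0091]
[ 0.0181 -0.0125]
[ 0.0205 -0.0163]
[ 0.0224 -0.0203]
[ 0.0236 -0.0246]
```

Request:
arm_command:
  series:
    - {"dr":[0,0,0],"linear":[0.0042,-0.0017,-0.001],"gripper":8}
    - {"dr":[0,0,0],"linear":[0.0082,-0.0036,-0.001],"gripper":8}
    - {"dr":[0,0,0],"linear":[0.0119,-0.0061,-0.001],"gripper":8}
    - {"dr":[0,0,0],"linear":[0.0152,-0.0091,-0.001],"gripper":8}
    - {"dr":[0,0,0],"linear":[0.0181,-0.0125,-0.001],"gripper":8}
    - {"dr":[0,0,0],"linear":[0.0205,-0.0163,-0.001],"gripper":8}
    - {"dr":[0,0,0],"linear":[0.0224,-0.0203,-0.001],"gripper":8}
    - {"dr":[0,0,0],"linear":[0.0236,-0.0246,-0.001],"gripper":8}

```text
clock: 12.03
ee_pos: [571.9, -31.8, 72.0]
tcp_rot: [2.634, 1.708, 0.006]
force: [2.7, -5.4, -3.9]
finger_gap: 13.5
gripper_force: 15.0
```

```bash
python3 -c "
from c import *
arc(np.array([-.3,-100.2]),0,ang0=-22.9+64)"
```

```text
12.0333 [ 23.8 -79.5  72. ] F [ 1.5 -5.8 -3.9] gap 13.5 grip 15.00099241733551 0.36
angle 40.6 rad 31.8
[ 0.001  -0.0047]
[ 0.001  -0.0091]
[ 0.0004 -0.0135]
[-0.0008 -0.0178]
[-0.0026 -0.0219]
[-0.0049 -0.0257]
[-0.0078 -0.0292]
[-0.0111 -0.0322]
```

Request:
arm_command:
  series:
    - {"dr":[0,0,0],"linear":[0.001,-0.0045,0],"gripper":8}
    - {"dr":[0,0,0],"linear":[0.001,-0.009,0],"gripper":8}
    - {"dr":[0,0,0],"linear":[0.0004,-0.0135,0],"gripper":8}
    - {"dr":[0,0,0],"linear":[-0.0008,-0.0178,0],"gripper":8}
    - {"dr":[0,0,0],"linear":[-0.0026,-0.0219,0],"gripper":8}
    - {"dr":[0,0,0],"linear":[-0.0049,-0.0257,0],"gripper":8}
    - {"dr":[0,0,0],"linear":[-0.0078,-0.0292,0],"gripper":8}
    - {"dr":[0,0,0],"linear":[-0.0111,-0.0322,0],"gripper":8}

```text
clock: 12.7
ee_pos: [539.3, -28.6, 72.1]
tcp_rot: [2.633, 1.707, 0.011]
force: [7.5, -2.3, -7.0]
finger_gap: 13.3
gripper_force: 15.0
```

```bash
python3 -c "
from c import *
arc(np.array([-.3,-100.2]),0,ang0=-22.9+128)"
```

```text
12.7 [ -7.4 -69.5  72.1] F [ 6.8 -3.8 -7. ] gap 13.3 grip 14.99894767999649 0.36
angle 103.0 rad 31.5
[-0.0043 -0.0036]
[-0.0083 -0.0056]
[-0.0125 -0.007 ]
[-0.0169 -0.0078]
[-0.0214 -0.008 ]
[-0.0258 -0.0075]
[-0.0302 -0.0065]
[-0.0343 -0.0048]
```

Request:
arm_command:
  series:
    - {"dr":[0,0,0],"linear":[-0.0043,-0.003,0.0005],"gripper":8}
    - {"dr":[0,0,0],"linear":[-0.0083,-0.0053,0.0005],"gripper":8}
    - {"dr":[0,0,0],"linear":[-0.0125,-0.007,0.0005],"gripper":8}
    - {"dr":[0,0,0],"linear":[-0.0169,-0.0078,0.0005],"gripper":8}
    - {"dr":[0,0,0],"linear":[-0.0214,-0.008,0.0005],"gripper":8}
    - {"dr":[0,0,0],"linear":[-0.0258,-0.0075,0.0005],"gripper":8}
    - {"dr":[0,0,0],"linear":[-0.0302,-0.0065,0.0005],"gripper":8}
    - {"dr":[0,0,0],"linear":[-0.0343,-0.0048,0.0005],"gripper":8}

```text
clock: 13.37
ee_pos: [520.6, -57.0, 71.8]
tcp_rot: [2.636, 1.707, 0.011]
force: [3.5, 5.7, -0.6]
finger_gap: 13.7
gripper_force: 15.0
```

```bash
python3 -c "
from c import *
arc(np.array([-.3,-100.2]),0,ang0=-22.9+192)"
```

```text
13.3667 [-31.7 -93.2  71.8] F [ 4.6  4.8 -0.6] gap 13.7 grip 14.998458623886108 0.3
angle 167.4 rad 32.2
[-0.0047  0.0028]
[-0.0082  0.0055]
[-0.0113  0.0087]
[-0.014   0.0123]
[-0.0161  0.0163]
[-0.0176  0.0205]
[-0.0186  0.0248]
[-0.0189  0.0293]
```

Request:
arm_command:
  series:
    - {"dr":[0,0,0],"linear":[-0.0044,0.0026,0],"gripper":8}
    - {"dr":[0,0,0],"linear":[-0.0082,0.0055,0],"gripper":8}
    - {"dr":[0,0,0],"linear":[-0.0113,0.0087,0],"gripper":8}
    - {"dr":[0,0,0],"linear":[-0.014,0.0123,0],"gripper":8}
    - {"dr":[0,0,0],"linear":[-0.0161,0.0163,0],"gripper":8}
    - {"dr":[0,0,0],"linear":[-0.0176,0.0205,0],"gripper":8}
    - {"dr":[0,0,0],"linear":[-0.0186,0.0248,0],"gripper":8}
    - {"dr":[0,0,0],"linear":[-0.0189,0.0293,0],"gripper":8}

```text
clock: 14.03
ee_pos: [537.3, -86.1, 71.5]
tcp_rot: [-2.635, -1.707, -0.004]
force: [-4.5, 2.5, 8.0]
finger_gap: 13.6
gripper_force: 15.0
```

```bash
python3 -c "
from c import *
arc(np.array([-.3,-100.2]),0,ang0=-22.9+256)"
```

```text
14.0333 [ -21.7 -125.2   71.5] F [-3.9  3.5  8. ] gap 13.6 grip 15.015029311180115 0.25
angle -130.6 rad 32.9
[0.0011 0.0066]
[0.002 0.011]
[0.0035 0.0152]
[0.0056 0.0191]
[0.0082 0.0227]
[0.0113 0.026 ]
[0.0148 0.0287]
[0.0186 0.031 ]
```

Request:
arm_command:
  series:
    - {"dr":[0,0,0],"linear":[0.001,0.0055,-0.0005],"gripper":8}
    - {"dr":[0,0,0],"linear":[0.002,0.0105,-0.0005],"gripper":8}
    - {"dr":[0,0,0],"linear":[0.0035,0.015,-0.0005],"gripper":8}
    - {"dr":[0,0,0],"linear":[0.0056,0.0191,-0.0005],"gripper":8}
    - {"dr":[0,0,0],"linear":[0.0082,0.0227,-0.0005],"gripper":8}
    - {"dr":[0,0,0],"linear":[0.0113,0.026,-0.0005],"gripper":8}
    - {"dr":[0,0,0],"linear":[0.0148,0.0287,-0.0005],"gripper":8}
    - {"dr":[0,0,0],"linear":[0.0186,0.031,-0.0005],"gripper":8}

```text
clock: 14.7
ee_pos: [573.0, -82.8, 71.8]
tcp_rot: [-2.636, -1.709, -0.002]
force: [-3.9, -3.1, 3.0]
finger_gap: 13.6
gripper_force: 15.0
```

```bash
python3 -c "
from c import *
arc(np.array([-.3,-100.2]),0,ang0=-22.9+320,step=6)"
```

```text
14.7 [  13.8 -129.6   71.8] F [-4.4 -2.2  3. ] gap 13.6 grip 15.004668831825256 0.27
angle -64.3 rad 32.6
[0.0041 0.0011]
[0.0073 0.0021]
[0.0106 0.0028]
[0.0139 0.0031]
[0.0173 0.0031]
[0.0206 0.0027]
[0.0239 0.0019]
[0.027  0.0009]
```

Request:
arm_command:
  series:
    - {"dr":[0,0,0],"linear":[0.0041,0.001,0],"gripper":8}
    - {"dr":[0,0,0],"linear":[0.0073,0.002,0],"gripper":8}
    - {"dr":[0,0,0],"linear":[0.0106,0.0028,0],"gripper":8}
    - {"dr":[0,0,0],"linear":[0.0139,0.0031,0],"gripper":8}
    - {"dr":[0,0,0],"linear":[0.0173,0.0031,0],"gripper":8}
    - {"dr":[0,0,0],"linear":[0.0206,0.0027,0],"gripper":8}
    - {"dr":[0,0,0],"linear":[0.0239,0.0019,0],"gripper":8}
    - {"dr":[0,0,0],"linear":[0.0262,0.0011,0],"gripper":8}

```text
clock: 15.37
ee_pos: [585.2, -59.3, 71.8]
tcp_rot: [2.636, 1.709, 0.004]
force: [-2.0, -4.9, 0.9]
finger_gap: 13.6
gripper_force: 15.0
```

Request:
arm_command:
  series:
    - {"dr":[0,0,0],"linear":[0,0,0],"gripper":8}
    - {"dr":[0,0,0],"linear":[0,0,0],"gripper":8}

```text
clock: 15.53
ee_pos: [585.1, -58.6, 71.8]
tcp_rot: [-2.636, -1.708, -0.005]
force: [-3.1, 1.5, 0.9]
finger_gap: 13.3
gripper_force: 15.0
```

```bash
python3 -c "
from c import *
arc(np.array([-.3,-100.2]),0,n=2)"
```

```text
15.5333 [  30.9 -108.6   71.8] F [-2.7  2.2  0.9] gap 13.3 grip 14.999396950006485 0.31
angle -15.1 rad 32.3
[ 0.0039 -0.0022]
[ 0.0076 -0.0047]
```

Request:
arm_command:
  series:
    - {"dr":[0,0,0],"linear":[0,0,0],"gripper":36}
    - {"dr":[0,0,0],"linear":[0,0,0],"gripper":36}
    - {"dr":[0,0,0],"linear":[0,0,0],"gripper":36}
    - {"dr":[0,0,0],"linear":[0,0,0],"gripper":36}
    - {"dr":[0,0,0],"linear":[0,0,-0.015],"gripper":36}
    - {"dr":[0,0,0],"linear":[0,0,-0.045],"gripper":36}
    - {"dr":[0,0,0],"linear":[0,0,-0.08],"gripper":36}
    - {"dr":[0,0,0],"linear":[0,0,-0.115],"gripper":36}

```text
clock: 16.2
ee_pos: [584.9, -59.3, 187.9]
tcp_rot: [-2.636, -1.708, -0.004]
force: [0.5, -0.2, 0.2]
finger_gap: 36.4
gripper_force: 0.0
```

Request:
arm_command:
  series:
    - {"dr":[0,0,0],"linear":[0,0,-0.03],"gripper":36}
    - {"dr":[0,0,0],"linear":[0,0,-0.03],"gripper":36}
    - {"dr":[0,0,0],"linear":[0,0,-0.03],"gripper":36}

```text
clock: 16.45
ee_pos: [586.5, -59.6, 219.1]
tcp_rot: [2.634, 1.707, 0.011]
force: [-0.0, -0.2, -0.2]
finger_gap: 35.8
gripper_force: 0.0
```

```bash
python3 - <<'E'
from k import *
s=r.read_state();print(s['clock'],loc(s['ee_pos']).round(1),s['force'].round(1))
i=r.camera_info('wrist');im=r.capture('wrist');cv2.imwrite('pics/w6.png',im);np.save('w6.npy',np.r_[i['eye'],i['attitude']])
for n,p in dict(knobtop=(30.9,-108.6,93),hub=(0,-100,49),rim=(0,-45,41),quill=(0,-21,41)).items(): print(n,proj(i,W(p)).round(1))
a=cv2.resize(im[80:240,120:320],None,fx=4,fy=4,interpolation=cv2.INTER_CUBIC)[:600];cv2.imwrite('pics/c6.png',a)
E
```

```text
16.45 [  32.1 -109.9  219.1] [-0.  -0.2 -0.2]
knobtop [[254.4 188.4]]
hub [[225.7 188.5]]
rim [[193.5 145.3]]
quill [[178.5 126.3]]
```

View pics/c6.png

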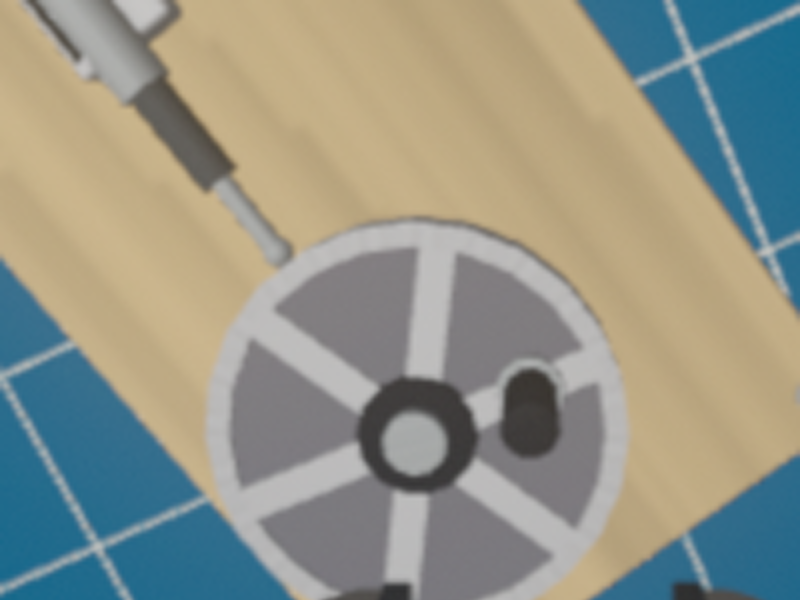

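The final picture shows the knob free, just past its starting direction. The feeler ball at crop (285,255) sits on the rim with the quill end at (220,183), about 25 mm out, so it is still pressed in. Nothing is touching, so I'm handing in.

```bash
python3 -c "
from rig import r
print(r.hand_in())"
```

```text
the job is handed in; nothing more can be done
None
```

The job is handed in, with no verdict returned: the feeler is pressed on the rim by about 6–7 mm of its 14 mm stroke, the wheel was turned about 368° with the feeler riding on it, the tab and knob are released, and I steered clear of the paint jar and sanding block but did not check them again afterwards.

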